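# Open the sprung clamp of a sign jig and push the sign home

### The job

Open the loading jig on the sign bench: push the red lug of the sprung clamp slide away from the channel, past the brass-headed stop pin, and let go, so that the slide springs back a little and stays latched on the pin at mid position. Then push the yellow-faced arrow sign along the channel until it sits fully home against the blue end fence, and leave it there with the robot clear. Only push with the fingers: do not lift the sign, and leave the squeegee, the tape roll and the spray bottle where they are.

Things in the scene. Friction and masses are not known exactly. Their poses are not given: they have to be found in the camera images.
- jig: Aluminium loading jig fixed on the bench, plate 300 x 140 mm, 12 mm thick, with a wing 100 mm wide out to y = 245 mm. Origin: on the bench under the middle of the loading channel; +x along the channel to the end fence, +y towards the clamp wing, z up. Channel 96 mm wide between two blue rails (12 mm wide, tops at z = 22 mm), open at its -x end.
- fence_face (a point): Middle of the blue end fence's face that stops the sign, at x = 130 mm, y = 0, z = 24 mm in the jig's frame; fence top at z = 36 mm.
- bridge_top (a point): Middle of the grey bridge's top over the slide, at x = 65, y = 150, z = 70 mm in the jig's frame (bridge 64 mm along x, 24 mm along y). The stop pin's brass head stands on it, top at z = 87 mm, 9 mm higher while the tooth passes. Beyond it a grey spring cover, y = 181 to 244 mm, top z = 46 mm.
- clamp_slide (a joint): Travel of the sprung slide along jig +y, m. 0 = rest, its red jaw 18 mm into the channel (36 mm wide, z = 24 to 36 mm), blocking the sign; 0.050 = hard stop. A spring drives it back: 5 N at 0, 8 N at 0.050, plus about 2 N while its brass tooth lifts the pin. The pin drops behind the tooth at about 0.029; let go beyond that, it returns and stays at 0.028 (mid, jaw clear); before that, it runs to 0.
- stop_pin (a joint): Height of the spring-loaded vertical stop pin, m: 0 = down (at rest, or dropped behind the tooth), about 0.009 while it rides on top of the tooth. It works by itself: no need to touch it.
- lug_face (a point): Centre of the channel-side (jig -y) face of the slide's red upright lug, which is 40 mm wide (jig x), 10 mm thick (y), z = 36 to 80 mm. The point is at z = 60 mm and, at joint 0, x = 65, y = 68 mm in the jig's frame; it moves with the slide. Push it towards jig +y. The space before it, above the channel, is free down to the jaw (z = 36 mm).
- sign_centre (a point): Centre of the loose sign block: white board with a yellow face bearing a white arrow, 100 mm (x, along the channel) x 90 x 30 mm high, 0.2 to 0.45 kg, flat in the channel on the plate (top z = 42 mm), short of the jaw. Axes along its sides, x along the arrow. Fully home its centre is at x = 80 mm in the jig's frame. Push its rear (-x) face near the middle.
- squeegee_centre (a point): Centre of a loose red plastic squeegee, 70 x 100 mm, 6 mm thick (12 mm at one edge), lying on the bench. Leave alone.
- tape_centre (a point): Centre of a loose green tape roll, 90 mm across and 25 mm high, lying flat on the bench. Leave alone.
- bottle_centre (a point): Point on the axis of a loose white spray bottle, 85 mm above the bench; bottle 72 mm across, 214 mm high with its head. Leave alone.
There are look-alikes about, which are no part of the job. Of the things like the part that bears sign_centre, leave any that is grey; of the rest the larger one is meant.

How it is judged:
By the outcome, as a careful person would: the job done as asked, in the order asked, and still so for the second after the job is handed in, with the robot touching nothing.
It also fails if it takes over 61 s, if anything falls off the work surface, if the arm or the gripper's body presses on something with over 40 N, if the wrist force passes 120 N, or if a joint passes its speed limit or range.

### The arm

A 6-joint arm with a two-finger parallel gripper is mounted at the origin on the work surface. World frame = base frame: x ahead of the robot, y to its left, z up, the work surface at z = 0. Lengths are in m, angles in rad, forces in N, time in s.
With the tool pointing down it reaches from about 0.375 to 0.75 m from the base axis. Payload 9 kg.
Tool frame: the origin (TCP) lies at the very end of the fingers, on their centre line; the grasp point (between the pads) lies 19 mm behind it; x points along the fingers, y is the direction in which the jaws open and shut, and the axes are right-handed (so a half turn about x gives the same grasp; the last joint's range is limited). The gripper opens to 85 mm and grips with 20 to 120 N. Pads are 22 mm wide; open, the fingers measure 114 mm over their backs; the gripper's body (76 mm by 85 mm) begins 54 mm behind the grasp point. The pads swing forward as they close: fully open they stand 13 mm farther back than shut.
Start: joints at [0.981, 0.104, 0.097, 1.564, 0, 1.353], TCP at [0.218, 0.559, 0.231] pointing down, gripper open.
Joint ranges: [-2.99, 2.99], [-0.84, 1.86], [-1.1, 1.16], [-1.84, 2.11], [-1.51, 1.56], [-3.14, 3.14]. Speed limits (rad/s): [2.22, 2.22, 2.57, 3.14, 3.14, 3.14].

### API

Orientations are given as a unit quaternion [w, x, y, z].
In Python, from rig import read_state, snapshot, camera_model, hand_in, find_in, masks_of gives the robot as it stands.
- The arm moves only by the tool servo_tool, never from a script. Its argument "deltas" is a list of rows, each a list of 6 numbers: the shift along the tool's x, y, z in m, then the turn, a rotation vector about the tool's x, y, z in rad. In form: [[dx, dy, dz, rx, ry, rz], ...]. A call has 1 to 12 rows; each row shifts and turns the pose as measured when the row begins, along the tool's axes as they then stand; what a row does not reach is not made up. A row lasts 1/10 s, in which the tool goes at most 50 mm and 8.59 degrees, less where a joint would pass 70% of its speed; a pose out of reach is approached as far as the arm can. A call is refused whole if a number of a shift passes 0.05 or a number of a turn 0.15, either way. A call with a gripper value outside its range is refused whole. "gripper" is the finger opening in m, from 0 to 0.0854, set as the call begins (left out, the last holds). The fingers move at their own pace and stop on an object; "force" is the grip in N (left out, the last holds). Time passes only in rows, so rows that do not move let the fingers close. It gives the time, the measured TCP pose, the force and the opening at its end, in the units of the state.
- read_state(): the state, without advancing time (a new reading comes with each control period).
- snapshot(name): name is "side" or "top"; returns the picture (480x640x3 uint8, blue, green, red); there is no depth.
- camera_model(name): a dict with "camera_matrix" (3x3 intrinsics, pixels), "k1" (the pictures are not rectified: a ray, as slopes to the right and down, at radius r is drawn at 1 + k1 r^2 times it, then the intrinsics apply), "R" (3x3) and "t" (3): a world point X has camera coordinates R X + t. Camera axes: x right, y down, z forward; pixel columns grow to the right and rows downward; lengths in m; the calibration is good to about 2 mm. A picture is of the moment at which its call begins. camera_model takes no time and is no camera call.
- hand_in(): hands the job in, once; it reports no verdict.
Trained networks look in the newest picture that a camera, given by its name, has taken for a name from the list of things; names that differ only in an ending like _2 or _b are one class to them, and where a whole thing is asked for, a point or a joint stands for the part that bears it (a point fixed in the world has none). Each returns a list of dicts, best first, with "score" (0 to 1); they miss things now and then, are a little off and sometimes report something else, mostly with a low value. They report only what shows in the picture. A call takes as long as a camera call. They do not tell look-alikes from the thing itself.
- find_in(camera, target): "rect" ([left, top, width, height] in pixels, round what is visible of it).
- masks_of(camera, target): "region" (480x640 bool, what is visible of it) and "rect" ([left, top, width, height] in pixels, round what is visible of it).
The state is a dict: "clock": time; "qpos": joint angles; "qvel": joint speeds; "joint_torque": joint torques, N m; "tool_pos": TCP position; "eef_rot": TCP orientation; "force": force on the tool from outside, world axes, zero at the start; "ft_torque": the same for the moment, N m; "width": finger opening in m.
Only numpy, scipy, OpenCV 4.12 (cv2) and the standard library are available. Lean on these libraries where they do the work, as an engineer would, in place of code of your own. Each camera call takes 0.05 s, during which the arm holds its last target.

## Working session

There is one attempt and no reset: what is moved stays moved. The work goes in short steps, Python scripts to look and compute and a tool call to move; the robot and the scene stay as the last step left them, time stands still between calls to the robot, and variables do not carry over. Pictures are saved under pics/ and viewed, and the job is handed in when it is done.

Besides the shell and the picture viewer there is one more tool, called after "Request:" in YAML: its name, and indented under it one key for each argument. servo_tool: Moves the arm, as the interface text tells. Its arguments: {"type":"object","properties":{"deltas":{"type":"array"},"gripper":{"type":"number"},"force":{"type":"number"}},"required":["deltas"]}

```bash
mkdir -p pics; ls; python3 - <<'E'
from rig import *
import cv2
s=read_state();print(s)
for n in("side","top"):
    im=snapshot(n);cv2.imwrite(f"pics/{n}0.png",im)
    print(n,camera_model(n))
    for t in["jig","sign_centre","lug_face","clamp_slide"]:
        try:
            print(t,[(d["rect"],round(d["score"],2)) for d in find_in(n,t)])
        except Exception as e: print(t,e)
print(read_state()["clock"])
E
```

```text
pics
{'clock': 0.0, 'qpos': array([9.81314287e-01, 1.04721398e-01, 9.64460813e-02, 1.56391639e+00,
       2.55368775e-05, 1.35309508e+00]), 'qvel': array([-0.00136619,  0.00025845, -0.00137614,  0.0010665 , -0.00048076,
        0.00070034]), 'joint_torque': array([ 1.27538187e-03, -5.56933987e+01,  5.03644609e+01,  1.67924952e-02,
       -4.43599101e-04,  2.01671827e-05]), 'tool_pos': array([0.21775105, 0.55871848, 0.23049664]), 'eef_rot': array([ 0.69472258,  0.13023847,  0.69512668, -0.13113878]), 'force': array([ 0.46708624,  0.47651236, -0.22628048]), 'ft_torque': array([ 0.01486774, -0.0263892 , -0.02250971]), 'width': 0.0853279055295226}
side {'camera_matrix': array([[527.35912563,   0.        , 327.04615099],
       [  0.        , 527.35912563, 237.84495375],
       [  0.        ,   0.        ,   1.        ]]), 'k1': -0.06185596232425124, 'R': array([[ 7.10899065e-01, -7.03293978e-01,  3.15548555e-04],
       [-5.24640356e-01, -5.30612265e-01, -6.65735024e-01],
       [ 4.68374867e-01,  4.73104857e-01, -7.46188166e-01]]), 't': array([-0.37420286,  0.31029205,  1.02642662])}
ji
[... 259 characters left out ...]
{'camera_matrix': array([[454.31101463,   0.        , 315.57593164],
       [  0.        , 454.31101463, 234.84956831],
       [  0.        ,   0.        ,   1.        ]]), 'k1': -0.11623990910061294, 'R': array([[-0.02390066, -0.99967445, -0.00893031],
       [-0.99647354,  0.02454092, -0.0802386 ],
       [ 0.08043163,  0.00698106, -0.99673568]]), 't': array([0.01688183, 0.51130333, 0.95996289])}
jig [([451.1, 236.6, 37.6, 41.3], 0.49), ([200.9, 129.7, 166.8, 144.9], 0.45)]
sign_centre [([278.4, 289.8, 47.9, 44.5], 0.96), ([300.9, 205.5, 49.6, 49.7], 0.85), ([370.4, 285.5, 58.4, 59.5], 0.64)]
lug_face [([250.7, 164.7, 50.8, 26.6], 0.62)]
clamp_slide [([252.7, 163.1, 47.2, 29.5], 0.97)]
0.5
```

View pics/side0.png

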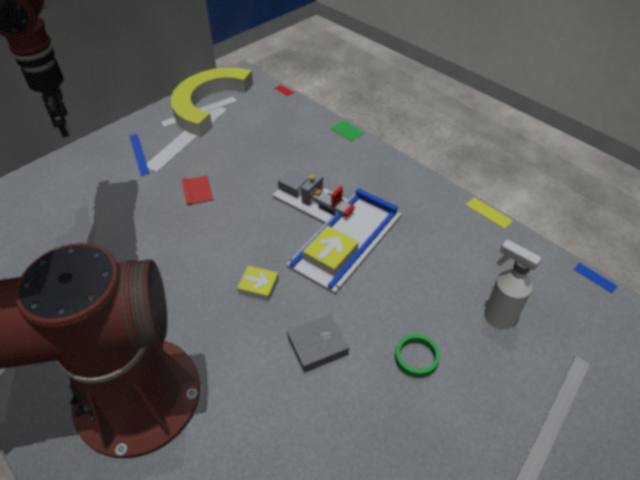

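View pics/top0.png

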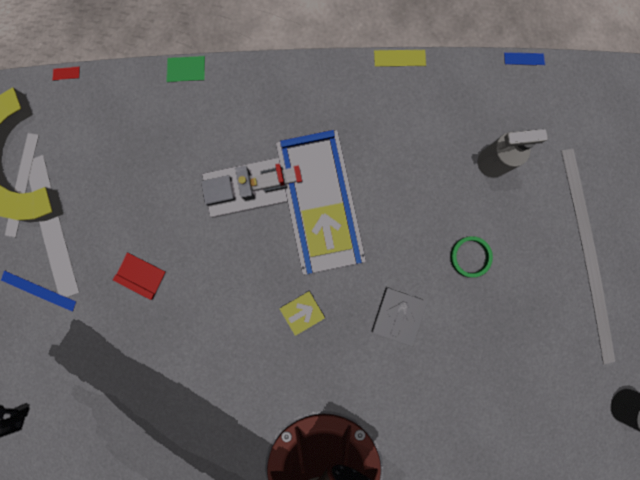

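```bash
python3 - <<'E'
import cv2
im=cv2.imread("pics/top0.png")
cv2.imwrite("pics/topcrop.png",cv2.resize(im[110:360,170:450],None,fx=2.4,fy=2.4,interpolation=cv2.INTER_CUBIC)[:600,:800])
im=cv2.imread("pics/side0.png")
cv2.imwrite("pics/sidecrop.png",cv2.resize(im[160:380,220:420],None,fx=2.7,fy=2.7,interpolation=cv2.INTER_CUBIC))
E
```

```text
(no output)
```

View pics/topcrop.png

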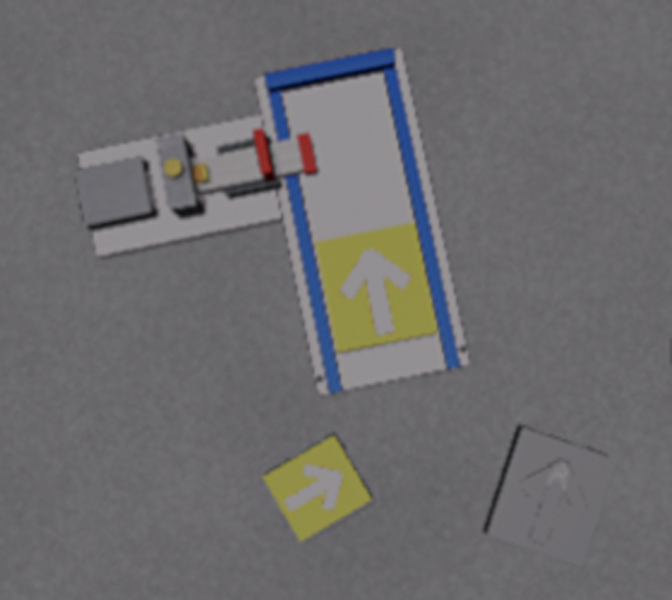

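View pics/sidecrop.png

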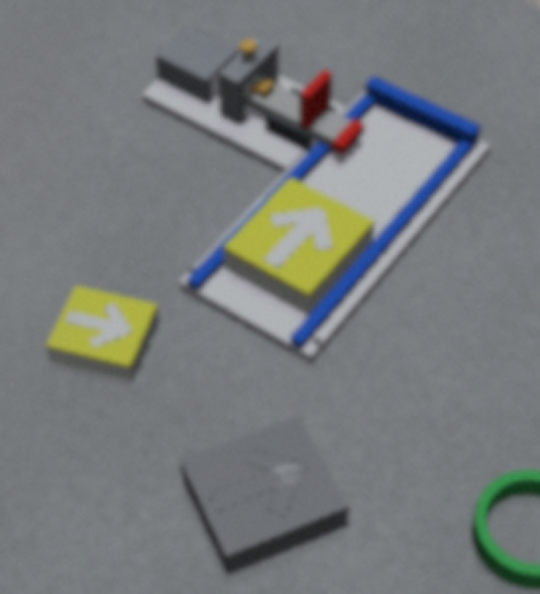

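Candidates for the sign: the yellow block in the channel, top (327,228); the small yellow block on the bench, (302,314); and the grey block, (398,316). The crop shows the one in the channel is yellow and larger than the loose one, so I choose it. The red lug is at top (279,174), with the jaw at (299,174). The squeegee is at (140,276), well clear.

Next I fit the jig pose from its corners.

```bash
cat > h.py <<'E'
import numpy as np, cv2
from rig import *
def proj(cam,X):
    c=camera_model(cam);P=np.atleast_2d(X)@np.array(c["R"]).T+c["t"]
    a=P[:,:2]/P[:,2:];r2=(a**2).sum(1,keepdims=True);a=a*(1+c["k1"]*r2)
    K=c["camera_matrix"];return a*[K[0,0],K[1,1]]+[K[0,2],K[1,2]]
def jw(p,P):
    c,s=np.cos(p[2]),np.sin(p[2]);P=np.atleast_2d(P).astype(float)
    return np.c_[p[0]+c*P[:,0]-s*P[:,1],p[1]+s*P[:,0]+c*P[:,1],P[:,2]]
E
python3 - <<'E'
from h import *
from scipy.optimize import least_squares
J=lambda *a:np.array(a)/1000
T=[((150,-70,12),(402,50)),((-150,70,12),(322,392)),((-150,-70,12),(467,362)),((150,70,12),(258,82)),((115,245,12),(79,155)),((15,245,12),(98,256)),
 ((85,68,80),(266,130)),((45,68,80),(272,178))]
S=[((-150,-70,12),(312,357)),((150,-70,12),(489,148)),((-150,70,12),(180,282)),((15,245,12),(145,97))]
def prep(L,f,o): return np.array([J(*a) for a,b in L]),np.array([np.array(b)/f+o for a,b in L])
PT,uT=prep(T,2.4,(170,110));PS,uS=prep(S,2.7,(220,160))
f=lambda p:np.r_[(proj("top",jw(p,PT))-uT).ravel(),(proj("side",jw(p,PS))-uS).ravel()]
r=least_squares(f,[.6,0,.1],loss="soft_l1");print(r.x);print(f(r.x).reshape(-1,2).round(1))
p=r.x;np.save("p.npy",p)
# sign
ST=np.array([(318,240),(413,225),(338,352),(437,330)])/2.4+(170,110)
for u in ST:
    g=lambda q:(proj("top",jw(p,[q[0],q[1],.042]))-u).ravel()
    print(least_squares(g,[0,0]).x.round(4))
for q in[(65,68,60),(80,0,42),(-20,0,30),(-150,0,30),(130,0,24)]: print(q,jw(p,J(*q)).round(4))
from scipy.spatial.transform import Rotation as R
q=read_state()["eef_rot"];print(R.from_quat(np.roll(q,-1)).as_matrix().round(3))
for cam in("top","side"):
    im=cv2.imread(f"pics/{cam}0.png")
    im=cv2.resize(im,None,fx=3,fy=3)
    for P in PT: 
        u=proj(cam,jw(p,P))[0]*3+1;cv2.circle(im,tuple(int(v) for v in u),3,(255,0,255),-1)
    cv2.imwrite(f"pics/fit_{cam}.png",im[360:860,580:1130] if cam=="top" else im[480:900,780:1240])
E
```

```text
[ 0.58443567 -0.00933844  0.18048016]
[[ 0.6 -0.3]
 [-0.6  2.3]
 [ 2.2  1.6]
 [-0.9 -1.1]
 [-0.1 -0.2]
 [-0.   1.3]
 [-0.3 -0.5]
 [ 1.  -1.9]
 [ 0.1  0.3]
 [ 1.  -1. ]
 [-0.5  0.1]
 [-1.4 -1.1]]
[-0.0135  0.0433]
[-0.0175 -0.0417]
[-0.114   0.0459]
[-0.1128 -0.043 ]
(65, 68, 60) [[0.6362 0.0692 0.06  ]]
(80, 0, 42) [[0.6631 0.005  0.042 ]]
(-20, 0, 30) [[ 0.5648 -0.0129  0.03  ]]
(-150, 0, 30) [[ 0.4369 -0.0363  0.03  ]]
(130, 0, 24) [[0.7123 0.014  0.024 ]]
[[-0.     0.363  0.932]
 [ 0.     0.932 -0.363]
 [-1.     0.    -0.   ]]
```

View pics/fit_top.png

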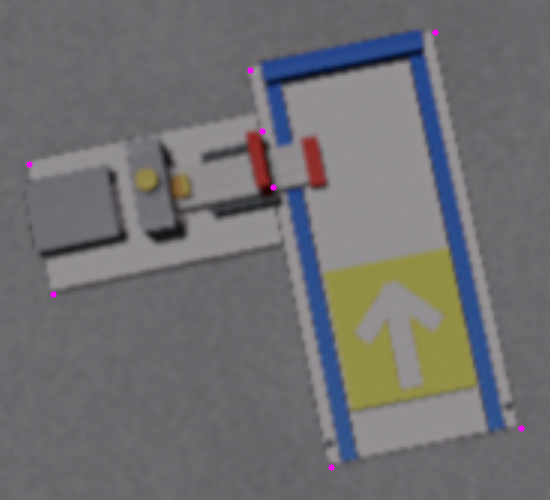

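View pics/fit_side.png

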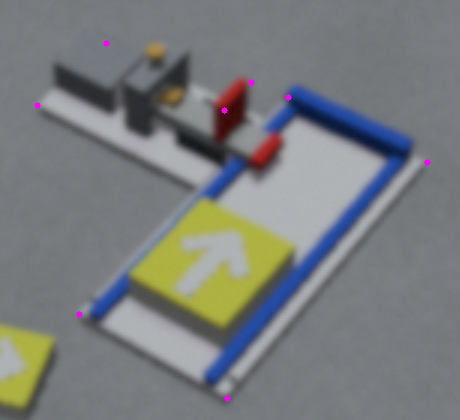

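```bash
cat >> h.py <<'E'
from scipy.spatial.transform import Rotation as R
def where(target=None):
    p=np.load("p.npy");s=read_state();M=R.from_quat(np.roll(s["eef_rot"],-1)).as_matrix()
    J=R.from_euler("z",p[2]).as_matrix();o=np.array([p[0],p[1],0])
    print("t",round(s["clock"],2),"jig pos mm",((J.T@(s["tool_pos"]-o))*1000).round(1),"force jig",(J.T@s["force"]).round(1),"w",round(s["width"],4))
    des=np.c_[[0,0,-1],J[:,1],J[:,0]]
    print("rot",R.from_matrix(M.T@des).as_rotvec().round(3))
    if target is not None: print("delta tool",(M.T@(o+J@(np.array(target)/1000)-s["tool_pos"])).round(4), "after rot:",(des.T@(o+J@(np.array(target)/1000)-s["tool_pos"])).round(4))
E
python3 -c "
from h import *
where((65,20,150))"
```

```text
t 0.5 jig pos mm [-258.5  624.9  231.3] force jig [-0.6 -0.  -0.7] w 0.0853
rot [-0.552 -0.    -0.   ]
delta tool [ 0.0813 -0.3453  0.5928] after rot: [ 0.0813 -0.6049  0.3235]
```

Request:
servo_tool:
  deltas:
    - [0, 0, 0, -0.138, 0, 0]
    - [0, 0, 0, -0.138, 0, 0]
    - [0, 0, 0, -0.138, 0, 0]
    - [0, 0, 0, -0.138, 0, 0]
    - [0, 0, 0, 0, 0, 0]
  gripper: 0

```text
clock: 1.0
tool_pos: [0.218, 0.559, 0.2313]
eef_rot: [0.704, -0.071, 0.704, 0.071]
force: [-0.8, -0.7, 0.2]
width: 0.0123
```

```bash
python3 -c "
from h import *
where((65,20,150))"
```

```text
t 1.0 jig pos mm [-258.5  624.9  231.3] force jig [-0.9 -0.6  0.2] w 0.0123
rot [ 0.02  0.   -0.  ]
delta tool [ 0.0813 -0.6112  0.3114] after rot: [ 0.0813 -0.6049  0.3235]
```

Request:
servo_tool:
  deltas:
    - [0, -0.043, 0.023, 0.02, 0, 0]
    - [0, -0.043, 0.023, 0, 0, 0]
    - [0, -0.043, 0.023, 0, 0, 0]
    - [0, -0.043, 0.023, 0, 0, 0]
    - [0, -0.043, 0.023, 0, 0, 0]
    - [0, -0.043, 0.023, 0, 0, 0]
    - [0, -0.043, 0.023, 0, 0, 0]
    - [0, -0.043, 0.023, 0, 0, 0]
    - [0, -0.043, 0.023, 0, 0, 0]
    - [0, -0.043, 0.023, 0, 0, 0]
    - [0, -0.043, 0.023, 0, 0, 0]
    - [0, -0.043, 0.023, 0, 0, 0]

```text
clock: 2.2
tool_pos: [0.5782, 0.0845, 0.232]
eef_rot: [0.707, -0.046, 0.704, 0.048]
force: [1.1, 0.5, 0.3]
width: -0.0
```

```bash
python3 -c "
from h import *
where((65,20,100))"
```

```text
t 2.2 jig pos mm [ 10.7  93.4 232. ] force jig [1.1 0.3 0.3] w -0.0
rot [-0.047  0.005 -0.002]
delta tool [ 0.1321 -0.0711  0.057 ] after rot: [ 0.132  -0.0734  0.0543]
```

Request:
servo_tool:
  deltas:
    - [0, -0.037, 0.027, -0.047, 0.005, 0]
    - [0, -0.037, 0.027, 0, 0, 0]
    - [0.044, 0, 0, 0, 0, 0]
    - [0.044, 0, 0, 0, 0, 0]
    - [0.044, 0, 0, 0, 0, 0]
    - [0, 0, 0, 0, 0, 0]

```text
clock: 2.8
tool_pos: [0.6532, 0.0074, 0.0984]
eef_rot: [0.708, -0.052, 0.702, 0.051]
force: [-0.5, 0.3, 0.1]
width: 0.0
```

```bash
python3 - <<'E'
from h import *
where((65,20,52))
for n,b in(("top",(120,300,190,400)),("side",(140,300,240,420))):
    im=snapshot(n);cv2.imwrite(f"pics/{n}1.png",cv2.resize(im[b[0]:b[1],b[2]:b[3]],None,fx=3.3,fy=3.3,interpolation=cv2.INTER_CUBIC))
E
```

```text
t 2.8 jig pos mm [70.6  4.1 98.4] force jig [-0.4  0.4  0.1] w 0.0
rot [-0.035  0.009  0.002]
delta tool [ 0.0463  0.0158 -0.0066] after rot: [ 0.0464  0.0159 -0.0056]
```

View pics/top1.png

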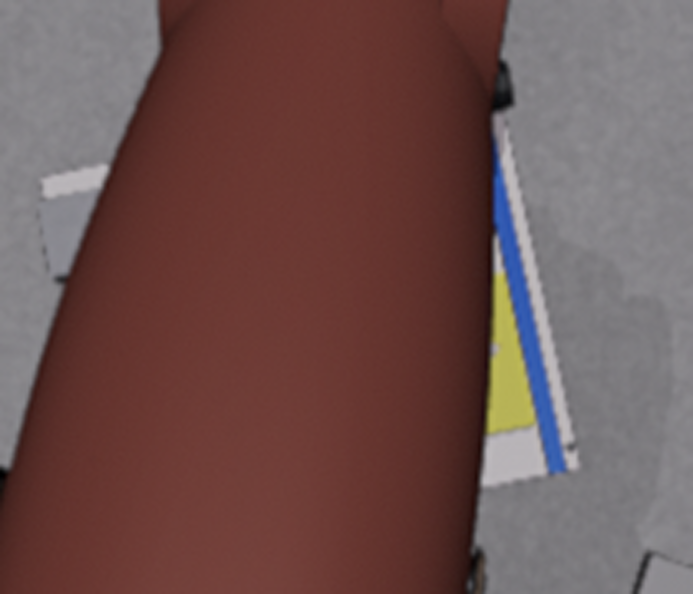

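View pics/side1.png

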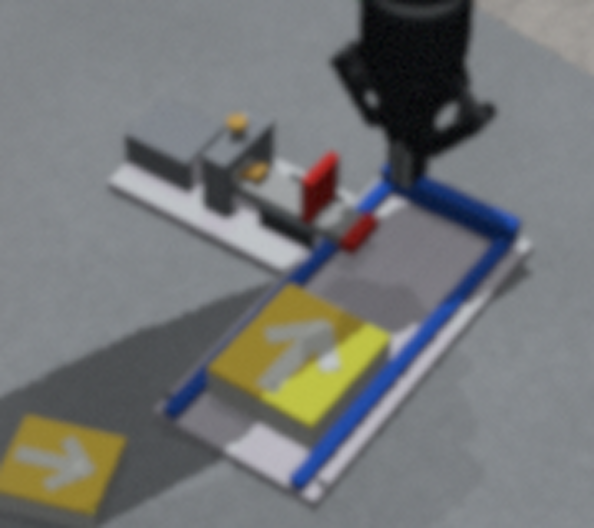

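The closed gripper's knuckles stick out along tool y, side crop (345,60) and (490,110). I'll turn 90° so they clear the bridge, and push the lug with the flat sides of the fingers.

```bash
python3 -c "
from h import *
print(read_state()['qpos'].round(3))"
```

```text
[-1.880e-01  2.650e-01  4.900e-02  1.336e+00  1.000e-03 -3.360e-01]
```

Request:
servo_tool:
  deltas:
    - [0, 0, 0, 0.14, 0, 0]
    - [0, 0, 0, 0.14, 0, 0]
    - [0, 0, 0, 0.14, 0, 0]
    - [0, 0, 0, 0.14, 0, 0]
    - [0, 0, 0, 0.14, 0, 0]
    - [0, 0, 0, 0.14, 0, 0]
    - [0, 0, 0, 0.14, 0, 0]
    - [0, 0, 0, 0.14, 0, 0]
    - [0, 0, 0, 0.14, 0, 0]
    - [0, 0, 0, 0.14, 0, 0]
    - [0, 0, 0, 0.135, 0, 0]
    - [0, 0, 0, 0, 0, 0]

```text
clock: 4.1
tool_pos: [0.6764, 0.0069, 0.1597]
eef_rot: [0.549, 0.487, 0.502, -0.457]
force: [-0.1, 0.4, 0.4]
width: 0.0001
```

```bash
cat >> h.py <<'E'
def where2(target):
    p=np.load("p.npy");s=read_state();M=R.from_quat(np.roll(s["eef_rot"],-1)).as_matrix()
    J=R.from_euler("z",p[2]).as_matrix();o=np.array([p[0],p[1],0])
    print("t",round(s["clock"],2),"jig pos mm",((J.T@(s["tool_pos"]-o))*1000).round(1),"force jig",(J.T@s["force"]).round(1))
    des=np.c_[[0,0,-1],J[:,0],-J[:,1]]
    print("rot",R.from_matrix(M.T@des).as_rotvec().round(3),"delta",(M.T@(o+J@(np.array(target)/1000)-s["tool_pos"])).round(4))
E
python3 -c "
from h import *
where2((65,30,52))"
```

```text
t 4.1 jig pos mm [ 93.4  -0.5 159.7] force jig [-0.   0.4  0.4]
rot [-0.074  0.024 -0.075] delta [ 0.1044 -0.0386 -0.0306]
```

Request:
servo_tool:
  deltas:
    - [0, -0.02, -0.015, -0.074, 0.024, -0.075]
    - [0, -0.018, -0.015, 0, 0, 0]
    - [0, 0, 0, 0, 0, 0]

```text
clock: 4.4
tool_pos: [0.6362, 0.0317, 0.1652]
eef_rot: [0.548, 0.45, 0.544, -0.449]
force: [-0.0, 0.2, 1.2]
width: -0.0
```

```bash
python3 -c "
from h import *
where2((65,30,52));print(read_state()['qpos'].round(3))"
```

```text
t 4.4 jig pos mm [ 58.3  31.  165.2] force jig [0.  0.2 1.2]
rot [ 0.013  0.002 -0.005] delta [0.1132 0.0061 0.0009]
[-0.155  0.207  0.09   1.449 -0.     1.223]
```

Request:
servo_tool:
  deltas:
    - [0.03, 0.003, 0, 0.013, 0, -0.005]
    - [0.03, 0.003, 0, 0, 0, 0]
    - [0.03, 0, 0, 0, 0, 0]
    - [0.015, 0, 0, 0, 0, 0]
    - [0, 0, 0, 0, 0, 0]

```text
clock: 4.9
tool_pos: [0.6508, 0.0314, 0.0698]
eef_rot: [0.552, 0.453, 0.539, -0.447]
force: [-0.2, -0.4, 0.1]
width: -0.0002
```

```bash
python3 - <<'E'
from h import *
where2((65,30,52))
for n,b in(("side",(140,300,240,420)),):
    im=snapshot(n);cv2.imwrite(f"pics/{n}2.png",cv2.resize(im[b[0]:b[1],b[2]:b[3]],None,fx=3.3,fy=3.3,interpolation=cv2.INTER_CUBIC))
E
```

```text
t 4.9 jig pos mm [72.5 28.1 69.8] force jig [-0.2 -0.3  0.1]
rot [ 0.012  0.009 -0.018] delta [ 0.0176 -0.0078 -0.0021]
```

View pics/side2.png

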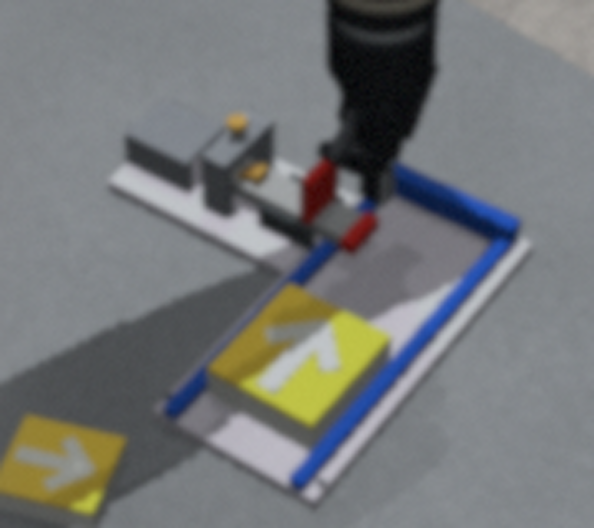

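Request:
servo_tool:
  deltas:
    - [0.008, -0.004, 0, 0.012, 0.009, -0.018]
    - [0.008, -0.004, 0, 0, 0, 0]
    - [0, 0, 0, 0, 0, 0]

```text
clock: 5.25
tool_pos: [0.6458, 0.029, 0.0588]
eef_rot: [0.544, 0.454, 0.541, -0.452]
force: [-0.8, -0.6, -1.3]
width: -0.0001
```

```bash
python3 - <<'E'
from h import *
where2((65,57,52))
im=snapshot("side")
for q in [(65,28,54),(65,68,80),(45,68,80),(85,68,80),(65,68,36)]:
    u=proj("side",jw(np.load("p.npy"),np.array(q)/1000))[0];print(q,((u-(240,140))*3.3).round())
cv2.imwrite("pics/side3.png",cv2.resize(im[140:300,240:420],None,fx=3.3,fy=3.3,interpolation=cv2.INTER_CUBIC))
E
```

```text
t 5.25 jig pos mm [67.3 26.7 58.8] force jig [-0.9 -0.4 -1.3]
rot [-0.     0.001 -0.005] delta [ 0.0067 -0.0023 -0.0303]
(65, 28, 54) [370. 217.]
(65, 68, 80) [327. 171.]
(45, 68, 80) [311. 186.]
(85, 68, 80) [342. 156.]
(65, 68, 36) [326. 213.]
```

View pics/side3.png

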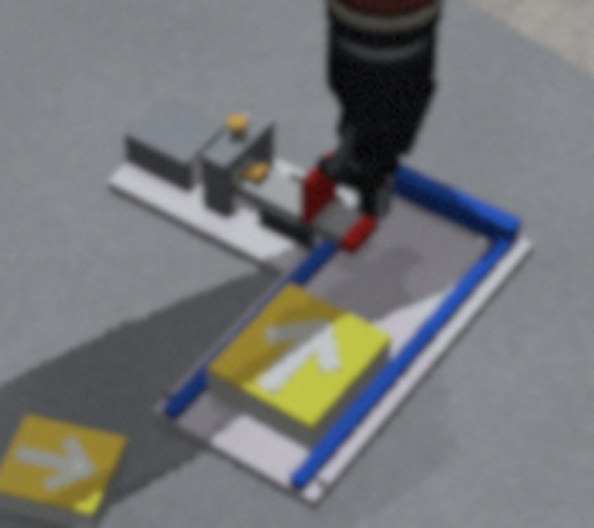

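Request:
servo_tool:
  deltas:
    - [0.001, -0.002, -0.012, 0, 0, -0.005]
    - [0, 0, -0.012, 0, 0, 0]
    - [0, 0, -0.012, 0, 0, 0]
    - [0, 0, -0.012, 0, 0, 0]

```text
clock: 5.7
tool_pos: [0.6362, 0.0761, 0.0596]
eef_rot: [0.545, 0.453, 0.54, -0.455]
force: [2.3, -14.5, -4.3]
width: -0.0
```

```bash
python3 - <<'E'
from h import *
where2((65,95,58))
E
```

```text
t 5.7 jig pos mm [66.3 74.8 59.6] force jig [ -0.4 -14.6  -4.3]
rot [-0.003  0.007 -0.003] delta [ 0.0015 -0.0013 -0.0202]
```

Request:
servo_tool:
  deltas:
    - [0.001, -0.001, -0.008, 0, 0, 0]
    - [0, 0, -0.008, 0, 0, 0]
    - [0, 0, -0.006, 0, 0, 0]

```text
clock: 6.0
tool_pos: [0.6324, 0.0973, 0.0598]
eef_rot: [0.548, 0.451, 0.536, -0.457]
force: [1.2, -8.9, -2.5]
width: 0.0003
```

```bash
python3 - <<'E'
from h import *
where2((65,95,58))
im=snapshot("side")
cv2.imwrite("pics/side4.png",cv2.resize(im[140:300,240:420],None,fx=3.3,fy=3.3,interpolation=cv2.INTER_CUBIC))
E
```

```text
t 6.0 jig pos mm [66.3 96.3 59.8] force jig [-0.5 -9.  -2.5]
rot [-0.004  0.018 -0.005] delta [ 0.0018 -0.0013  0.0012]
```

View pics/side4.png

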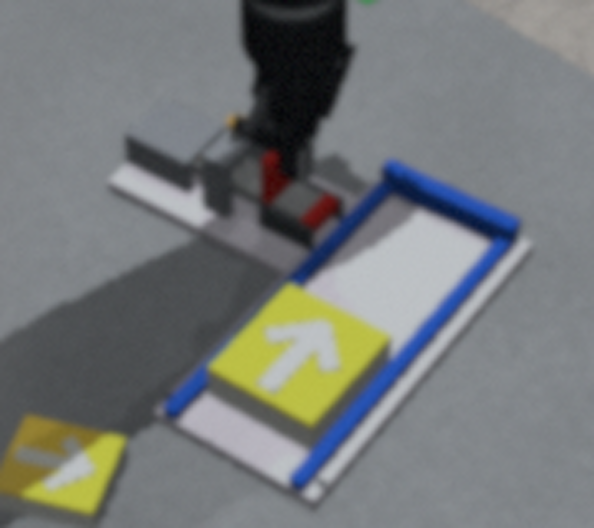

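The jaw has gone from crop (357,232) to (318,210), about 38 mm, which is past the 29 mm latch point. I back off and check.

Request:
servo_tool:
  deltas:
    - [0, 0, 0.008, 0, 0, 0]
    - [0, 0, 0.01, 0, 0, 0]
    - [0, 0, 0.02, 0, 0.018, -0.005]
    - [0, 0, 0.02, 0, 0, 0]
    - [0, 0, 0, 0, 0, 0]

```text
clock: 6.55
tool_pos: [0.6426, 0.0413, 0.061]
eef_rot: [0.543, 0.453, 0.544, -0.452]
force: [-0.2, 0.7, -0.6]
width: 0.0
```

```bash
python3 - <<'E'
from h import *
where2((65,40,58))
p=np.load("p.npy")
im=snapshot("side")
cv2.imwrite("pics/side5.png",cv2.resize(im[140:300,240:420],None,fx=3.3,fy=3.3,interpolation=cv2.INTER_CUBIC))
for j in(0,28): print(j,((proj("side",jw(p,np.array([[45,30+j,36],[45,68+j,80],[45,78+j,80]])/1000))-(240,140))*3.3).round())
E
```

```text
t 6.55 jig pos mm [66.3 39.4 61. ] force jig [-0.1  0.7 -0.6]
rot [ 0.001 -0.002 -0.001] delta [ 0.003  -0.0013 -0.0006]
0 [[353. 249.]
 [311. 186.]
 [300. 181.]]
28 [[322. 233.]
 [281. 171.]
 [270. 166.]]
```

View pics/side5.png

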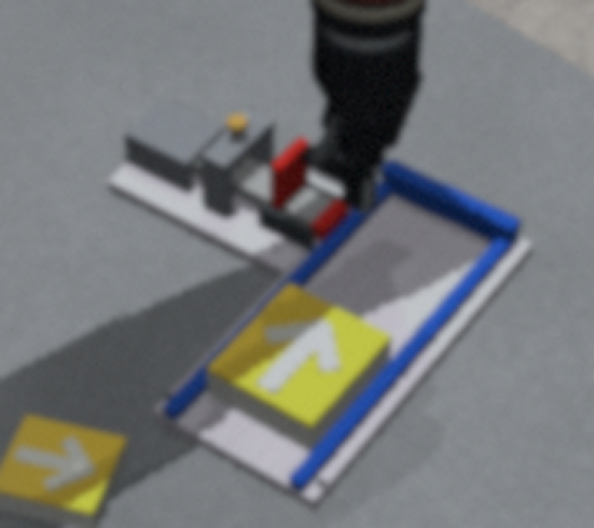

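Latched: the jaw's lower corner is at (318,238), where the model predicts (322,233) for 28 mm. Now I lift, move behind the sign and turn back.

Request:
servo_tool:
  deltas:
    - [-0.045, 0, 0, 0, 0, 0]
    - [-0.045, 0, 0, 0, 0, 0]
    - [0, -0.044, 0.008, 0, 0, 0]
    - [0, -0.044, 0.008, 0, 0, 0]
    - [0, -0.044, 0.008, 0, 0, 0]
    - [0, -0.044, 0.008, 0, 0, 0]
    - [0, -0.044, 0.008, 0, 0, 0]
    - [0, 0, 0, 0, 0, 0]

```text
clock: 7.4
tool_pos: [0.4288, -0.0335, 0.1545]
eef_rot: [0.545, 0.454, 0.545, -0.448]
force: [0.6, -0.1, -0.4]
width: -0.0002
```

Request:
servo_tool:
  deltas:
    - [0, 0, 0, -0.14, 0, 0]
    - [0, 0, 0, -0.14, 0, 0]
    - [0, 0, 0, -0.14, 0, 0]
    - [0, 0, 0, -0.14, 0, 0]
    - [0, 0, 0, -0.14, 0, 0]
    - [0, 0, 0, -0.14, 0, 0]
    - [0, 0, 0, -0.14, 0, 0]
    - [0, 0, 0, -0.14, 0, 0]
    - [0, 0, 0, -0.14, 0, 0]
    - [0, 0, 0, -0.14, 0, 0]
    - [0, 0, 0, -0.14, 0, 0]
    - [0, 0, 0, 0, 0, 0]

```text
clock: 8.6
tool_pos: [0.4332, -0.025, 0.1576]
eef_rot: [0.708, -0.076, 0.697, 0.084]
force: [0.5, 0.7, -0.6]
width: -0.0
```

```bash
python3 - <<'E'
from h import *
where((-150,0,90))
E
```

```text
t 8.6 jig pos mm [-151.6   11.7  157.6] force jig [ 0.6  0.6 -0.6] w -0.0
rot [ 0.046  0.017 -0.009]
delta tool [ 0.0675 -0.0124 -0.0001] after rot: [ 0.0676 -0.0117  0.0016]
```

Request:
servo_tool:
  deltas:
    - [0.03, -0.006, 0, 0.046, 0.017, -0.009]
    - [0.03, -0.006, 0, 0, 0, 0]
    - [0.025, 0, 0, 0, 0, 0]
    - [0.025, 0, 0, 0, 0, 0]
    - [0, 0, 0, 0, 0, 0]

```text
clock: 9.1
tool_pos: [0.4389, -0.0346, 0.0458]
eef_rot: [0.706, -0.057, 0.703, 0.056]
force: [-1.0, -0.2, 0.4]
width: 0.0002
```

```bash
python3 - <<'E'
from h import *
where((-130,0,25))
im=snapshot("side")
cv2.imwrite("pics/side6.png",cv2.resize(im[140:300,240:420],None,fx=3.3,fy=3.3,interpolation=cv2.INTER_CUBIC))
im=snapshot("top")
cv2.imwrite("pics/top6.png",cv2.resize(im[110:310,190:400],None,fx=3,fy=3,interpolation=cv2.INTER_CUBIC))
E
```

```text
t 9.1 jig pos mm [-147.7    1.3   45.8] force jig [-1.  -0.1  0.4] w 0.0002
rot [-0.021  0.004  0.001]
delta tool [ 0.0209 -0.0009  0.0176] after rot: [ 0.0208 -0.0013  0.0177]
```

View pics/side6.png

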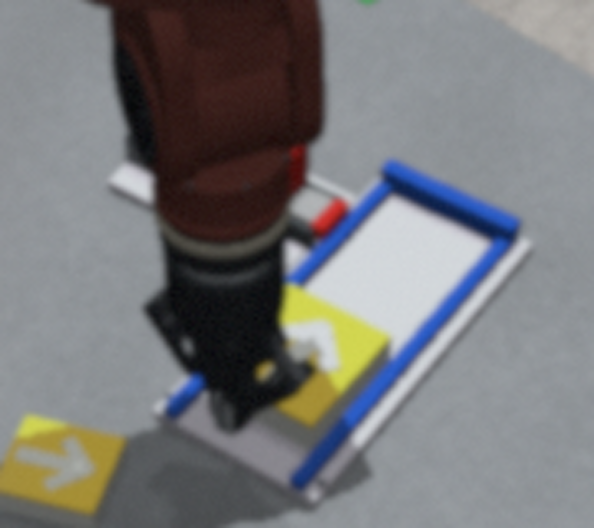

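View pics/top6.png

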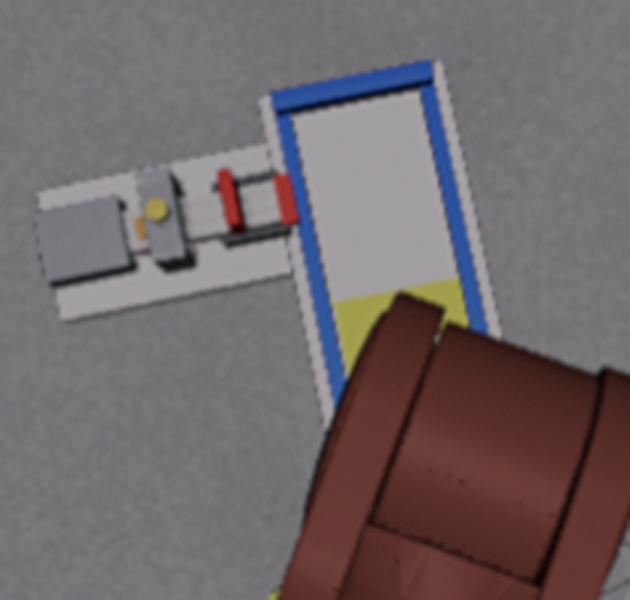

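The slide is still latched: from the top, the jaw at (287,197) is on the rail and the channel is clear. I lower and push gently.

Request:
servo_tool:
  deltas:
    - [0.011, -0.001, 0, -0.021, 0.004, 0]
    - [0.009, 0, 0.002, 0, 0, 0]
    - [0, 0, 0.01, 0, 0, 0]
    - [0, 0, 0.012, 0, 0, 0]
    - [0, 0, 0.012, 0, 0, 0]
    - [0, 0, 0.012, 0, 0, 0]

```text
clock: 9.8
tool_pos: [0.4918, -0.0289, 0.0317]
eef_rot: [0.707, -0.066, 0.702, 0.061]
force: [-2.7, -1.0, 1.7]
width: 0.0005
```

```bash
python3 - <<'E'
from h import *
where((19,0,25))
E
```

```text
t 9.8 jig pos mm [-94.6  -2.6  31.7] force jig [-2.8 -0.5  1.7] w 0.0005
rot [-0.001  0.006  0.007]
delta tool [0.0074 0.0028 0.1136] after rot: [0.0067 0.0026 0.1136]
```

Request:
servo_tool:
  deltas:
    - [0, 0, -0.012, 0, 0.006, 0.007]
    - [0.006, 0.002, -0.004, 0, 0, 0]
    - [0.005, 0.001, 0, 0, 0, 0]
    - [0, 0, 0, 0, 0, 0]

```text
clock: 10.2
tool_pos: [0.4751, -0.0288, 0.0196]
eef_rot: [0.705, -0.063, 0.704, 0.063]
force: [-0.1, 0.0, -0.5]
width: -0.0001
```

```bash
python3 - <<'E'
from h import *
where((19,0,25))
E
```

```text
t 10.2 jig pos mm [-111.     0.5   19.6] force jig [-0.1  0.1 -0.5] w -0.0001
rot [-0.002  0.001  0.   ]
delta tool [-0.0053 -0.0002  0.13  ] after rot: [-0.0054 -0.0005  0.13  ]
```

Request:
servo_tool:
  deltas:
    - [-0.003, 0, 0.008, 0, 0, 0]
    - [0, 0, 0.012, 0, 0, 0]
    - [0, 0, 0.012, 0, 0, 0]
    - [0, 0, 0.012, 0, 0, 0]
    - [0, 0, 0.012, 0, 0, 0]
    - [0, 0, 0.012, 0, 0, 0]

```text
clock: 10.8
tool_pos: [0.5439, -0.0162, 0.0231]
eef_rot: [0.704, -0.063, 0.705, 0.062]
force: [-3.7, -0.7, 2.6]
width: 0.0004
```

```bash
python3 - <<'E'
from h import *
where((19,0,24))
E
```

```text
t 10.8 jig pos mm [-41.1   0.5  23.1] force jig [-3.8 -0.   2.6] w 0.0004
rot [-0.004 -0.001  0.001]
delta tool [-0.001  -0.0003  0.0601] after rot: [-0.0009 -0.0005  0.0601]
```

Pushing steadily at about 4 N, with about 60 mm to go.

Request:
servo_tool:
  deltas:
    - [0, 0, 0.012, 0, 0, 0]
    - [0, 0, 0.012, 0, 0, 0]
    - [0, 0, 0.01, 0, 0, 0]
    - [0, 0, 0.008, 0, 0, 0]

```text
clock: 11.2
tool_pos: [0.5872, -0.0083, 0.0231]
eef_rot: [0.703, -0.063, 0.706, 0.062]
force: [-5.4, -1.6, 4.4]
width: -0.0001
```

```bash
python3 - <<'E'
from h import *
where((19,0,24))
im=snapshot("side")
cv2.imwrite("pics/side7.png",cv2.resize(im[140:300,240:420],None,fx=3.3,fy=3.3,interpolation=cv2.INTER_CUBIC))
E
```

```text
t 11.2 jig pos mm [ 2.9  0.5 23.1] force jig [-5.6 -0.6  4.4] w -0.0001
rot [-0.004 -0.005  0.001]
delta tool [-0.001  -0.0005  0.0161] after rot: [-0.0009 -0.0005  0.0161]
```

View pics/side7.png

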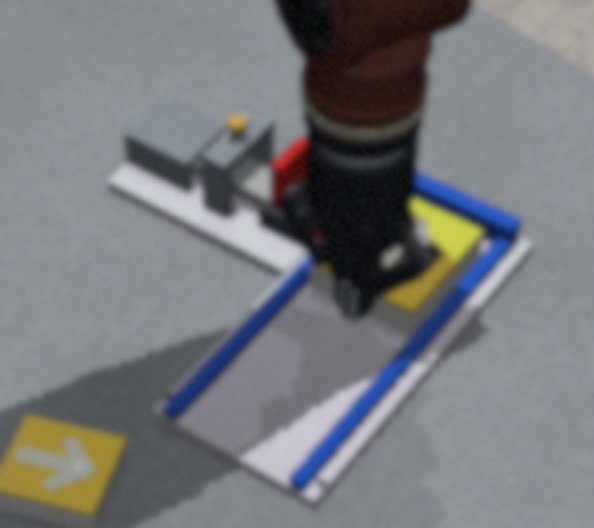

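Request:
servo_tool:
  deltas:
    - [0, 0, 0.006, 0, 0, 0]
    - [0, 0, 0.006, 0, 0, 0]

```text
clock: 11.45
tool_pos: [0.6001, -0.006, 0.0233]
eef_rot: [0.703, -0.063, 0.706, 0.062]
force: [-5.4, -1.2, 3.5]
width: -0.0001
```

Request:
servo_tool:
  deltas:
    - [0, 0, 0.004, 0, 0, 0]

```text
clock: 11.55
tool_pos: [0.6042, -0.0053, 0.0233]
eef_rot: [0.703, -0.063, 0.706, 0.062]
force: [-4.5, -0.3, 3.4]
width: -0.0001
```

Request:
servo_tool:
  deltas:
    - [0, 0, 0.004, 0, 0, 0]

```text
clock: 11.65
tool_pos: [0.6053, -0.005, 0.0231]
eef_rot: [0.7, -0.063, 0.709, 0.061]
force: [-35.6, -6.6, 25.3]
width: 0.0001
```

```bash
python3 - <<'E'
from h import *
where((19,0,24))
E
```

```text
t 11.65 jig pos mm [21.3  0.6 23.1] force jig [-36.2  -0.1  25.3] w 0.0001
rot [-0.005 -0.012  0.002]
delta tool [-0.0008 -0.0006 -0.0023] after rot: [-0.0009 -0.0006 -0.0023]
```

Firm stop at jig x = 21 mm (expected about 19), so it is against the fence. I back off, lift clear and check.

Request:
servo_tool:
  deltas:
    - [0, 0, -0.01, 0, 0, 0]
    - [0, 0, -0.02, 0, 0, 0]
    - [0, 0, -0.03, 0, 0, 0]
    - [-0.045, 0, -0.02, 0, 0, 0]
    - [-0.045, 0, -0.04, 0, 0, 0]
    - [-0.045, 0, -0.04, 0, 0, 0]
    - [-0.02, 0, -0.04, 0, 0, 0]
    - [0, -0.04, 0, 0, 0, 0]
    - [0, -0.04, 0, 0, 0, 0]
    - [0, -0.04, 0, 0, 0, 0]
    - [0, -0.04, 0, 0, 0, 0]
    - [0, 0, 0, 0, 0, 0]

```text
clock: 12.85
tool_pos: [0.4529, -0.2023, 0.1799]
eef_rot: [0.709, -0.069, 0.699, 0.058]
force: [0.2, 0.7, 0.1]
width: 0.0002
```

```bash
python3 - <<'E'
from h import *
where((-100,-150,200))
im=snapshot("side");cv2.imwrite("pics/s8full.png",im)
cv2.imwrite("pics/side8.png",cv2.resize(im[140:300,240:420],None,fx=3.3,fy=3.3,interpolation=cv2.INTER_CUBIC))
im=snapshot("top");cv2.imwrite("pics/t8full.png",im)
cv2.imwrite("pics/top8.png",cv2.resize(im[110:310,190:400],None,fx=3,fy=3,interpolation=cv2.INTER_CUBIC))
p=np.load("p.npy")
print(((proj("top",jw(p,np.array([[30,45,42],[30,-45,42],[130,0,42]])/1000))-(190,110))*3).round())
print(((proj("side",jw(p,np.array([[30,45,42],[30,-45,42],[130,0,42]])/1000))-(240,140))*3.3).round())
E
```

```text
t 12.85 jig pos mm [-164.1 -166.2  179.9] force jig [0.3 0.6 0.1] w 0.0002
rot [-0.001  0.012  0.018]
delta tool [-0.0196  0.0159  0.0643] after rot: [-0.0201  0.0162  0.0641]
[[323. 241.]
 [447. 216.]
 [357.  94.]]
[[325. 247.]
 [428. 298.]
 [447. 194.]]
```

View pics/side8.png

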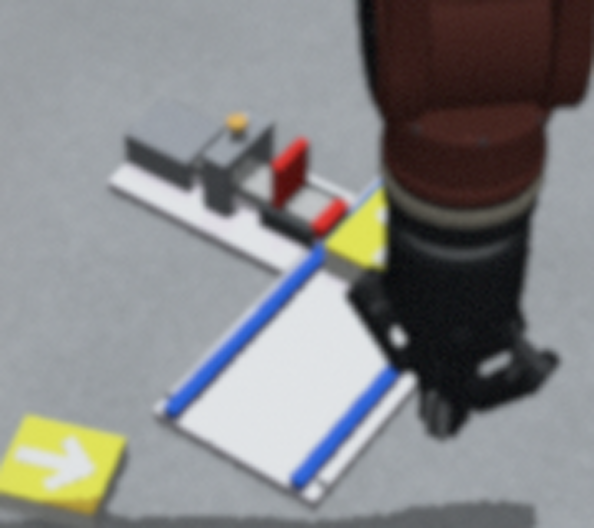

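View pics/top8.png

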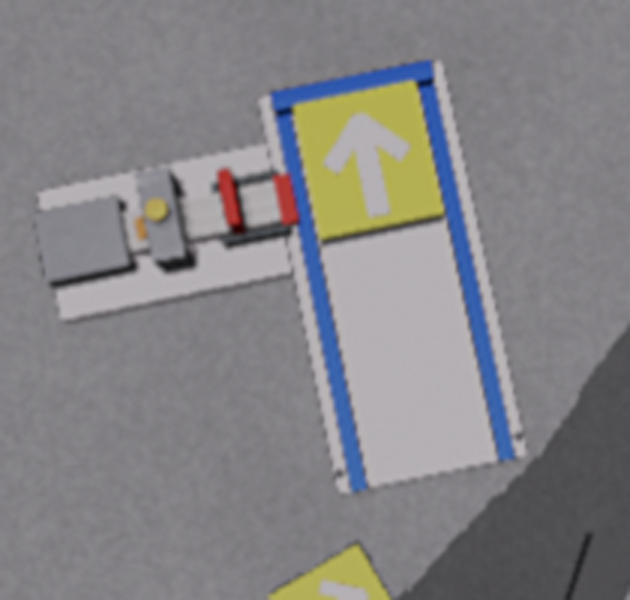

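View pics/t8full.png

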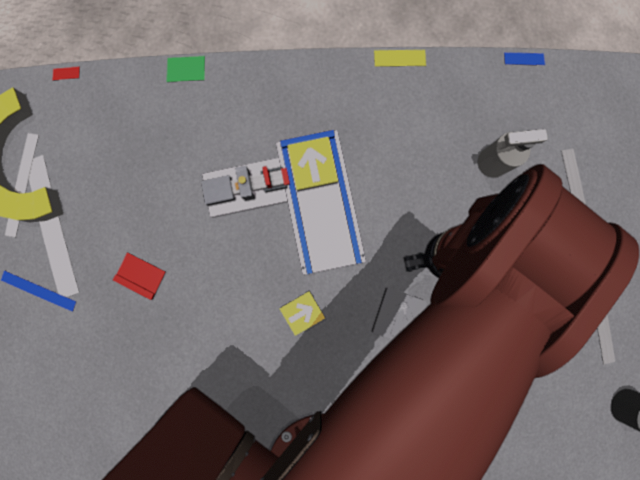

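```bash
python3 - <<'E'
import cv2
im=cv2.imread("pics/t8full.png")
cv2.imwrite("pics/z.png",cv2.resize(im[125:200,270:350],None,fx=8,fy=8,interpolation=cv2.INTER_CUBIC)[:600,:800])
E
```

```text
(no output)
```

View pics/z.png

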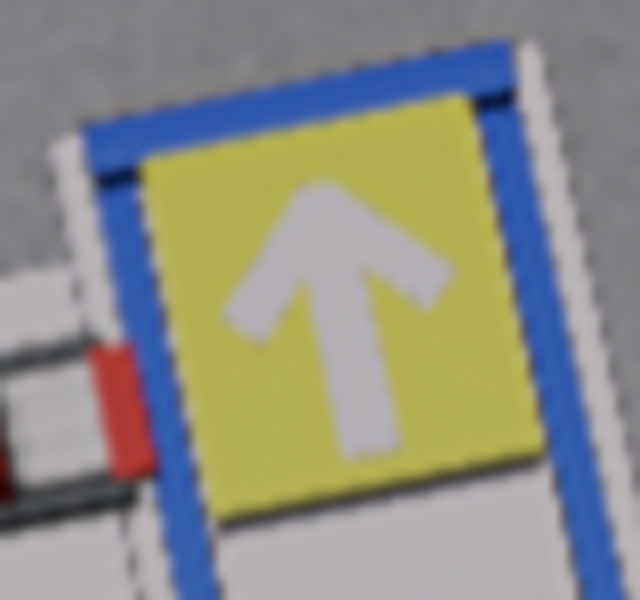

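The sign lies flush against the fence, its front edge running (145,160) to (470,95) in the zoom with no gap. The jaw at (120,410) is clear and the robot is away from everything.

```bash
python3 -c "
from rig import *
print(hand_in(), read_state()['clock'])"
```

```text
the job is handed in; nothing more can be done
the job is handed in; nothing more can be done
```

The jig is open and the larger yellow arrow sign is home against the blue end fence. I handed the job in at about 13 s on the clock.

- **Slide:** I pushed the red lug about 38 mm, past the stop pin, and let go. It sprang back and stayed near 28 mm, and the last pictures still show the jaw clear of the channel.
- **Sign:** I pushed it along the channel until it stopped firmly, with about 36 N along the channel and 25 N upward on the tool. In the last top view no gap shows at the fence, and its rear edge is within 1 px of where it should be when home. A gap under about 1 mm would not show.
- **Clear of the robot:** The arm ended away from everything, with about 0 N on the wrist. The squeegee and the bottle look unmoved. The tape roll was hidden by the arm in the last top view, so I did not check it, but no move went near it.
- **What did not go to plan:**
  - One turn above the jig drifted the tool up by about 60 mm.
  - The first push on the sign was about 8 mm too high, so I backed off and lowered the tool before going on.
  - My jig fit was off by up to 2.3 px at the plate's open end. The final sign and slide positions still agreed with it.

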